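Set the grading scale's locking click dial and store it

TASK

On the scale's control box, gently push the locking selector dial down until it is free, turn it to the fifth click from its zero stop and let it spring back up locked on that click. Then press the round store key fully down and let it come back. Feel for the buffer under the dial and never push hard onto it, and leave the crate, the jar and the dish where they are.

Things in the scene. Friction and masses are not known exactly. Their poses are not given: they have to be found in the camera images.
- console: White control box of the bench scale, 150 x 220 x 60 mm (x, y, z), fixed, standing upright; some boxes are sunk up to 12 mm into the bench. Origin: centre of its underside (as 60 mm tall); z up. In its frame the dial's axis is at x 0, y +50 mm and the store key at x -25, y -58 mm.
- dial_axis (a point): Point on the dial's vertical axis at the height of the box's top face, fixed to the box, axes as the box. White marks on the box surround it, one per click: a broad bar at click 0 (to the box's +y), then a dot every 20 degrees clockwise seen from above, up to click 9 (to the box's -y).
- dial_grip (a point): The dial: a black flange disc 68 mm across and 7 mm thick, with a grip bar 56 mm long, 14 mm wide and 26 mm high standing across its top. Up, the flange's top is 23 mm and the bar's top 49 mm above the box's top face. This point: on the axis, 13 mm above the flange's top; y along the bar to the end with the white pointer line, z up; it turns and sinks with the dial.
- pointer (a point): Point at the pointer end of the bar, 28 mm from the dial's axis at the height of the flange's top; turns with the dial. A spring detent draws the dial to the nearest click (20 degrees apart) with about 0.1 N m, in both directions; it starts on click 0, 1, 2 or 3; stops lie just beyond clicks 0 and 9. While the dial is up, a lock tooth holds it (2.5 degrees of play).
- mark5 (a point): Point fixed to the box, 28 mm from the dial's axis in the direction of the fifth dot (click 5, 100 degrees clockwise from the broad bar), at the height of the flange's top: where the pointer point must end.
- buffer (a joint): Overload buffer hidden under the dial, in m. Pushed down, the dial meets only its return spring (4 N at first, rising 0.4 N a mm, never over 8 N); it frees after 1 to 10 mm, which differs from box to box and cannot be seen, and 0.8 mm further it lands on this buffer, a step of 5 N, then 5 N more per mm. 0 untouched; over 0.0008 it is crushed. The dial rises again only when on a click.
- store_top (a point): Centre of the top of the store key, a grey round push key 28 mm across in a black collar on the control box; its travel is 6 mm straight down and needs 5 N.
- store (a joint): How far the store key is pressed, in m: 0 out, 0.006 fully in; springs back.
- crate: Wooden crate of peaches, 216 x 300 x 100 mm, bystander. Origin: centre of its underside.
- jar: Lidded glass jar, 72 mm across, 110 mm high, bystander. Origin: centre of its underside.
- dish: White dish 110 mm across with one peach in it, 80 mm high, bystander. Origin: centre of its underside.

How it is judged:
By the outcome, as a careful person would: the job done as asked, in the order asked, and still so for the second after the job is handed in, with the robot touching nothing.
It also fails if it takes over 58 s, if anything falls off the work surface, if the arm or the gripper's body presses on something with over 40 N, if the wrist force passes 120 N, or if a joint passes its speed limit or range.

ROBOT

A 6-joint arm with a two-finger parallel gripper is mounted at the origin on the work surface. World frame = base frame: x ahead of the robot, y to its left, z up, the work surface at z = 0. Lengths are in m, angles in rad, forces in N, time in s.
With the tool pointing down it reaches from about 0.375 to 0.925 m from the base axis. Payload 5.7 kg.
Tool frame: the origin (TCP) lies at the very end of the fingers, on their centre line; the grasp point (between the pads) lies 19 mm behind it; z points along the fingers, x is the direction in which the jaws open and shut, and the axes are right-handed (so a half turn about z gives the same grasp; the last joint's range is limited). The gripper opens to 85 mm and grips with 20 to 120 N. Pads are 22 mm wide; open, the fingers measure 114 mm over their backs; the gripper's body (76 mm by 85 mm) begins 54 mm behind the grasp point. The pads swing forward as they close: fully open they stand 13 mm farther back than shut.
Start: joints at [-1.407, 0.359, 1.51, -0, 1.272, -0.115], TCP at [0.165, -0.577, 0.231] pointing down, gripper open.
Joint ranges: [-2.97, 2.97], [-1.01, 2.36], [0.21, 2.38], [-0.96, 4.11], [0.2, 2.71], [-2.98, 2.98]. Speed limits (rad/s): [2.39, 2.39, 3.14, 3.14, 3.14, 3.14].

INTERFACE

Orientations are given as a rotation vector (axis times angle).
In Python, from cell import sensors, vision, job gives the robot as it stands. The module is installed in compiled form; this text tells all that it offers.
- The arm moves only by the tool drive_tool, never from a script. Its argument "moves" is one flat list of numbers, 7 for each row, row after row: the shift along the world's x, y, z in m, then the turn, a rotation vector about the world's x, y, z in rad, then the finger opening in m, from 0 to 0.0854. A call has 1 to 8 rows; each row is the pose to reach, as a shift and turn from the pose commanded when the call began; what a row does not reach only later rows make up. A row lasts 1/10 s, in which the tool goes at most 50 mm and 8.59 degrees, less where a joint would pass 70% of its speed; a pose out of reach is approached as far as the arm can. A call with a gripper value outside its range is refused whole. The fingers move at their own pace and stop on an object; "squeeze" is the grip in N (left out, the last holds). Time passes only in rows, so rows that repeat a pose let the fingers close. It gives the time, the measured TCP pose, the force and the opening at its end, in the units of the state.
- sensors.get_state(): the state, without advancing time (a new reading comes with each control period).
- vision.grab_frame(name): name is "side" or "top"; returns a dict with "pixels" (420x560x3 uint8, red, green, blue), "vfov" (degrees; the focal length in pixels is half the picture's height over the tangent of half this angle, whatever the lens; pixels are square), "cx", "cy" (the principal point, pixels), "k1" (the pictures are not rectified: a ray, as slopes to the right and down, at radius r is drawn at 1 + k1 r^2 times it, then the intrinsics apply), "world_to_cam" (4x4, takes a point from world to camera coordinates). Camera axes: x right, y down, z forward; pixel columns grow to the right and rows downward; lengths in m; the calibration is good to about 2 mm. A picture is of the moment at which its call begins. There is no depth.
- job.close_job(): hands the job in, once; it reports no verdict.
The state is a dict: "t": time; "joints": joint angles; "joint_vel": joint speeds; "joint_efforts": joint torques, N m; "eef_pos": TCP position; "tool_rot": TCP orientation; "wrist_force": force on the tool from outside, world axes, zero at the start; "ft_torque": the same for the moment, N m; "grip_width": finger opening in m.
Only numpy, scipy, OpenCV 4.12 (cv2) and the standard library are available. Lean on these libraries where they do the work, as an engineer would, in place of code of your own. Each camera call takes 0.05 s, during which the arm holds its last target. There are 200 camera calls.

## Working session

There is one attempt and no reset: what is moved stays moved. The work goes in short steps, Python scripts to look and compute and a tool call to move; the robot and the scene stay as the last step left them, time stands still between calls to the robot, and variables do not carry over. Pictures are saved under pics/ and viewed, about 8 in all and at most 12, crops included, and the job is handed in when it is done.

Besides the shell and the picture viewer there is one more tool, called after "Request:" as a command line: name --argument value ..., lists and objects as JSON in quotes. drive_tool: Moves the arm, as the interface text tells. Its arguments: {"type":"object","properties":{"moves":{"type":"array","items":{"type":"number"}},"squeeze":{"type":"number"}},"required":["moves"]}

```bash
mkdir -p pics; cat > h.py <<'E'
import numpy as np, cv2
from cell import sensors, vision, job
def grab(n):
    f=vision.grab_frame(n); h=f["pixels"].shape[0]
    F=h/2/np.tan(np.radians(f["vfov"])/2)
    f["F"]=F; return f
def ray(f,u,v):
    a=np.array([(u-f["cx"])/f["F"],(v-f["cy"])/f["F"]]); s=a.copy()
    for _ in range(30): s=a/(1+f["k1"]*(s@s))
    T=f["world_to_cam"]; R=T[:3,:3]
    return -R.T@T[:3,3], R.T@np.array([s[0],s[1],1])
def onz(f,u,v,z):
    o,d=ray(f,u,v); return o+d*(z-o[2])/d[2]
def proj(f,p):
    T=f["world_to_cam"]; c=T[:3,:3]@np.asarray(p)+T[:3,3]; s=c[:2]/c[2]
    s=s*(1+f["k1"]*(s@s)); return s*f["F"]+[f["cx"],f["cy"]]
def tri(f1,p1,f2,p2):
    o1,d1=ray(f1,*p1); o2,d2=ray(f2,*p2)
    t=np.linalg.lstsq(np.c_[d1,-d2],o2-o1,rcond=None)[0]
    a,b=o1+d1*t[0],o2+d2*t[1]; return (a+b)/2,np.linalg.norm(a-b)
def save(n,f): cv2.imwrite(n,f["pixels"][:,:,::-1])
E
python3 - <<'E'
from h import *
import pickle
for n in("top","side"):
    f=grab(n); save(f"pics/{n}0.png",f); pickle.dump(f,open(n+"0.pkl","wb"))
    o,d=ray(f,280,210); print(n,f["vfov"],f["k1"],o,d)
print(sensors.get_state())
E
```

```text
top 57.91877950779823 -0.028479453244386724 [0.33677584 0.04698642 1.27265064] [ 1.42431551e-01  1.14960346e-04 -9.89826287e-01]
side 43.734458105381556 -0.17005060581547038 [ 0.3810697  -1.18635887  0.96537588] [ 0.10494555  0.81027435 -0.57666441]
{'t': 0.1, 'joints': array([-1.40708714e+00,  3.59474220e-01,  1.51135102e+00, -4.36228506e-05,
        1.27249866e+00, -1.15113364e-01]), 'joint_vel': array([-0.00037074, -0.00247254, -0.00156652,  0.00204454, -0.00047128,
       -0.00071008]), 'joint_efforts': array([ 3.35337027e-04, -5.28651381e+01, -2.79348224e+01, -6.21343361e-06,
        4.92420091e-03,  1.51699123e-06]), 'eef_pos': array([ 0.16500085, -0.57621108,  0.23050288]), 'tool_rot': array([-2.50766304e+00,  1.89048006e+00,  2.01349756e-03]), 'wrist_force': array([0.78011696, 0.27738281, 0.26555801]), 'ft_torque': array([ 0.00061951, -0.03627348,  0.01250406]), 'grip_width': 0.0853868044323252}
```

View pics/top0.png

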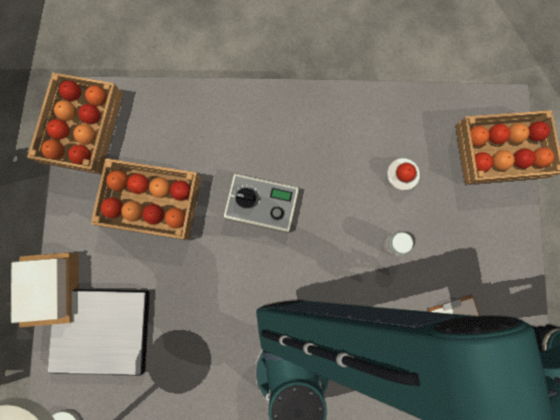

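View pics/side0.png

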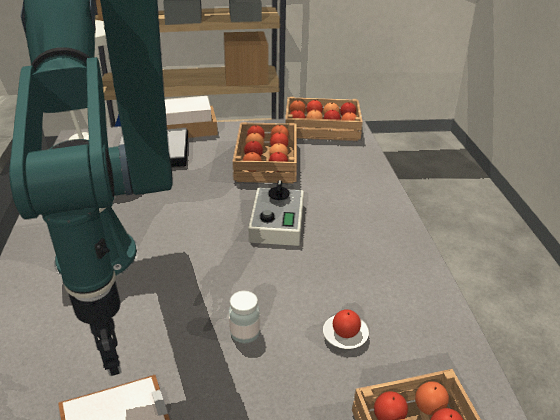

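The top view shows the box at about (262,203), dial (246,198) and store key (277,213). In the side view the dial is at (280,192) and the key at (267,216). I'll zoom in on both.

```bash
python3 - <<'E'
from h import *
import pickle
t=pickle.load(open("top0.pkl","rb"));s=pickle.load(open("side0.pkl","rb"))
a=cv2.resize(t["pixels"][165:241,215:310],None,fx=8,fy=8,interpolation=cv2.INTER_CUBIC)
b=cv2.resize(s["pixels"][175:250,240:310],None,fx=6,fy=6,interpolation=cv2.INTER_CUBIC)
cv2.imwrite("pics/tc.png",a[:,:,::-1]);cv2.imwrite("pics/sc.png",b[:,:,::-1])
# white box mask
px=t["pixels"].astype(int); m=((px.min(2)>150)&(px.max(2)-px.min(2)<30)).astype(np.uint8)
m[:165]=0;m[241:]=0;m[:,:215]=0;m[:,310:]=0
print(m.sum(),cv2.minAreaRect(np.argwhere(m)[:,::-1].astype(np.float32)))
for p in ((246,198),(277,213),(262,203)): print(onz(t,*p,0.06))
E
```

```text
414 ((260.63232421875, 202.02813720703125), (67.0938949584961, 44.70152282714844), 12.011479377746582)
[0.54892419 0.15790251 0.06      ]
[0.5013546 0.0566568 0.06     ]
[0.53328551 0.10570156 0.06      ]
```

View pics/tc.png

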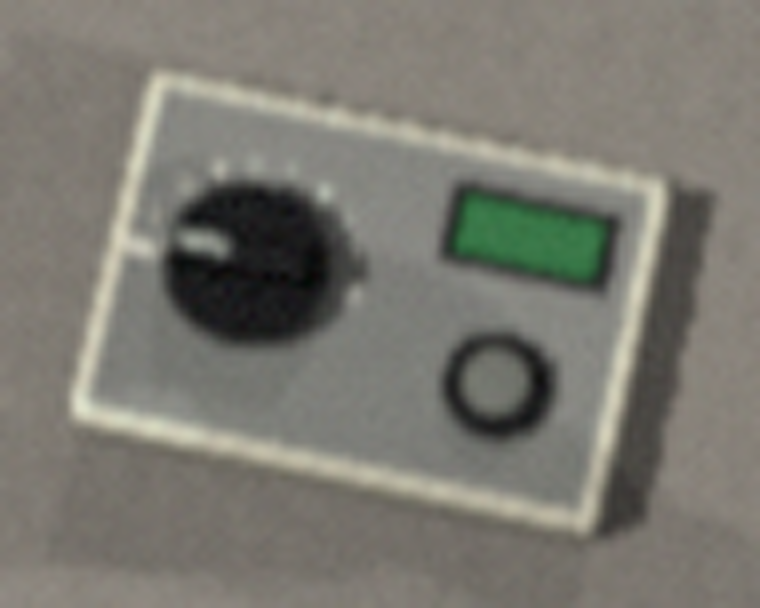

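The zoomed top crop shows the broad bar at crop (140,245) and the pointer line at (205,243), left of the dial centre near (250,262), so probably click 0. The key is at (494,384) and the box corners at about (157,75), (663,183), (590,530) and (78,412).

View pics/sc.png

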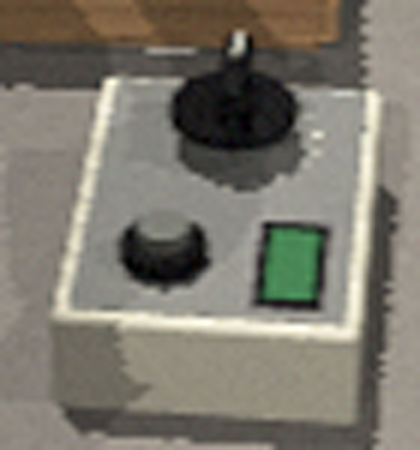

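The side crop shows the dial bar seen end-on with its white pointer end at (238,42), on the far (+y) side. That fits click 0. Box top corners are at about (107,78), (380,93), (358,333) and (55,318).

```bash
cat > m.py <<'E'
from h import *
import pickle
t=pickle.load(open("top0.pkl","rb"));s=pickle.load(open("side0.pkl","rb"))
T=lambda x,y:((x+.5)/8-.5+215,(y+.5)/8-.5+165)
S=lambda x,y:((x+.5)/6-.5+240,(y+.5)/6-.5+175)
loc=np.array([[75,110],[75,-110],[-75,-110],[-75,110]])/1e3
tc=[T(157,75),T(663,183),T(590,530),T(78,412)]
sc=[S(380,93),S(358,333),S(55,318),S(107,78)]
for a,b in zip(tc,sc): p,e=tri(t,a,s,b); print("tri",p.round(4),round(e,4))
def fit(P):
    c=P.mean(0); q=P-c; a=np.arctan2((loc[:,0]*q[:,1]-loc[:,1]*q[:,0]).sum(),(loc*q).sum())
    R=np.array([[np.cos(a),-np.sin(a)],[np.sin(a),np.cos(a)]])
    return c,a,R,np.linalg.norm(q-loc@R.T,axis=1), (q*(loc@R.T)).sum()/(loc**2).sum()
for n,f,c in(("top",t,tc),("side",s,sc)):
  for z in(.048,.054,.060):
    P=np.array([onz(f,*p,z)[:2] for p in c]); cc,a,R,e,k=fit(P)
    print(n,z,cc.round(4),np.degrees(a).round(2),(e*1e3).round(1),"scale",k.round(4),"dial",(cc+R@[0,.05]).round(4),"key",(cc+R@[-.025,-.058]).round(4))
# key top, flange centre, pointer
print("key tri",tri(t,T(494,382),s,S(167,225)))
print("flange tri",tri(t,T(250,262),s,S(235,110)))
print("pointer tri",tri(t,T(182,238),s,S(238,40)))
E
python3 m.py
```

```text
tri [0.6319 0.1998 0.0516] 0.0032
tri [ 0.5891 -0.009   0.0527] 0.0024
tri [0.4461 0.0193 0.0512] 0.002
tri [0.4897 0.2271 0.0529] 0.0002
top 0.048 [0.5389 0.1096] -11.59 [3.9 4.4 3.1 5.3] scale 0.9689 dial [0.549  0.1585] key [0.5028 0.0578]
top 0.054 [0.5379 0.1092] -11.59 [4.5 5.  3.7 6. ] scale 0.9642 dial [0.548  0.1582] key [0.5018 0.0575]
top 0.06 [0.537  0.1089] -11.59 [5.2 5.6 4.4 6.6] scale 0.9594 dial [0.547  0.1579] key [0.5008 0.0571]
side 0.048 [0.5409 0.1154] -11.36 [3.1 4.8 2.1 3.5] scale 0.9751 dial [0.5507 0.1644] key [0.5049 0.0635]
side 0.054 [0.5398 0.1069] -11.36 [3.9 5.6 3.  4.3] scale 0.9687 dial [0.5497 0.1559] key [0.5039 0.0549]
side 0.06 [0.5388 0.0984] -11.36 [4.7 6.4 3.9 5.2] scale 0.9623 dial [0.5486 0.1474] key [0.5029 0.0464]
key tri (array([0.50343063, 0.05877069, 0.07407938]), np.float64(0.0035821384382505967))
flange tri (array([0.54948637, 0.1572814 , 0.07408973]), np.float64(0.001576740184836154))
pointer tri (array([0.55369866, 0.18169239, 0.10124084]), np.float64(0.0013079895335132486))
```

Request:
drive_tool --moves '[0.022,0.042,0,0,0,0.136,0.04,0.044,0.084,0,0,0,0.272,0.04,0.066,0.126,0,0,0,0.408,0.04,0.088,0.168,0,0,0,0.544,0.04,0.11,0.21,0,0,0,0.68,0.04,0.132,0.252,0,0,0,0.816,0.04,0.154,0.294,0,0,0,0.952,0.04,0.176,0.336,0,0,0,1.09,0.04]' --squeeze 40

```text
t: 0.9
eef_pos: [0.3414, -0.2389, 0.2312]
tool_rot: [-3.126, 0.309, 0.0]
wrist_force: [1.5, -1.5, 1.5]
grip_width: 0.0401
```

Request:
drive_tool --moves '[0.022,0.042,0,0,0,0,0.04,0.044,0.084,0,0,0,0,0.04,0.066,0.126,0,0,0,0,0.04,0.088,0.168,0,0,0,0,0.04,0.11,0.21,0,0,0,0,0.04,0.132,0.252,0,0,0,0,0.04,0.154,0.294,0,0,0,0,0.04,0.176,0.336,0,0,0,0,0.04]'

```text
t: 1.7
eef_pos: [0.5174, 0.0972, 0.231]
tool_rot: [3.125, -0.316, -0.001]
wrist_force: [0.6, -1.1, -0.2]
grip_width: 0.0399
```

Request:
drive_tool --moves '[0.016,0.03,0,0,0,0,0.04,0.032,0.061,-0.02,0,0,0,0.04,0.032,0.061,-0.06,0,0,0,0.04,0.032,0.061,-0.1,0,0,0,0.04,0.032,0.061,-0.11,0,0,0,0.04,0.032,0.061,-0.11,0,0,0,0.04]'

```text
t: 2.3
eef_pos: [0.5474, 0.1559, 0.1196]
tool_rot: [3.124, -0.317, -0.007]
wrist_force: [-0.6, -0.6, -0.3]
grip_width: 0.0396
```

```bash
python3 - <<'E'
from h import *
import pickle
st=sensors.get_state(); print(st["eef_pos"],st["tool_rot"],st["wrist_force"],st["ft_torque"],st["joints"])
o=[]
for n,(y,x) in(("top",(160,205)),("side",(140,235))):
    f=grab(n); pickle.dump(f,open(n+"1.pkl","wb")); print(n,proj(f,st["eef_pos"])-[x,y])
    o.append(cv2.resize(f["pixels"][y:y+75,x:x+75],None,fx=5,fy=5,interpolation=cv2.INTER_CUBIC))
cv2.imwrite("pics/a1.png",np.hstack(o)[:,:,::-1])
E
```

```text
[0.54740784 0.15586509 0.11964343] [ 3.12437498 -0.31680698 -0.00721731] [-0.55448163 -0.58054977 -0.26050612] [ 0.02425773 -0.03956686 -0.00495946] [1.56027519e-01 4.40555075e-01 1.69521123e+00 2.26188539e-05
 1.01057392e+00 3.58121706e-01]
top [39.97193274 35.13630507]
side [43.06386672 40.76125513]
```

View pics/a1.png

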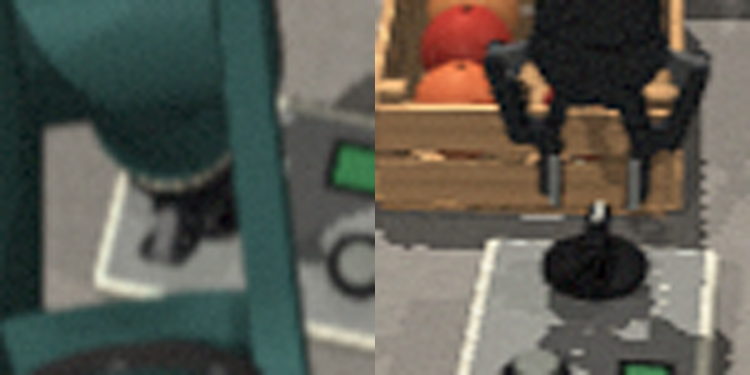

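The side crop shows the fingers at x 555 and 637 straddling the bar, whose white end is at (598,210). That is centred to within about a millimetre. Next I descend.

Request:
drive_tool --moves '[0.001,0.002,-0.01,0,0,0,0.04,0.001,0.002,-0.02,0,0,0,0.04,0.001,0.002,-0.028,0,0,0,0.04,0.001,0.002,-0.034,0,0,0,0.04,0.001,0.002,-0.038,0,0,0,0.04,0.001,0.002,-0.038,0,0,0,0.04]'

```text
t: 3.0
eef_pos: [0.5495, 0.1581, 0.0825]
tool_rot: [3.125, -0.317, -0.002]
wrist_force: [-0.3, -0.4, 0.2]
grip_width: 0.0396
```

Request:
drive_tool --moves '[0,0,0,0,0,0,0.025,0,0,0,0,0,0,0.018,0,0,0,0,0,0,0.012,0,0,0,0,0,0,0.01,0,0,0,0,0,0,0.008,0,0,0,0,0,0,0.008]' --squeeze 30

```text
t: 3.6
eef_pos: [0.5502, 0.1583, 0.0836]
tool_rot: [-3.125, 0.317, -0.0]
wrist_force: [-0.8, 0.5, 4.2]
grip_width: 0.0135
```

```bash
cat > st.py <<'E'
from h import *
s=sensors.get_state()
for k in("t","eef_pos","tool_rot","wrist_force","ft_torque","grip_width"): print(k,np.round(s[k],4))
x=s["tool_rot"]; from scipy.spatial.transform import Rotation as R
m=R.from_rotvec(x).as_matrix(); print("yaw x",np.degrees(np.arctan2(m[1,0],m[0,0])).round(2),"j6",s["joints"][5])
E
python3 st.py; python3 - <<'E'
from h import *
import pickle
y,x=150,235
f=grab("side")
cv2.imwrite("pics/a2.png",cv2.resize(f["pixels"][y:y+75,x:x+90],None,fx=6,fy=6,interpolation=cv2.INTER_CUBIC)[:,:,::-1])
E
```

```text
t 3.6
eef_pos [0.5502 0.1583 0.0836]
tool_rot [-3.1254e+00  3.1670e-01 -4.0000e-04]
wrist_force [-0.8301  0.5129  4.1563]
ft_torque [ 0.0312  0.1724 -0.0214]
grip_width 0.0135
yaw x -11.57 j6 0.36127187537884925
```

View pics/a2.png

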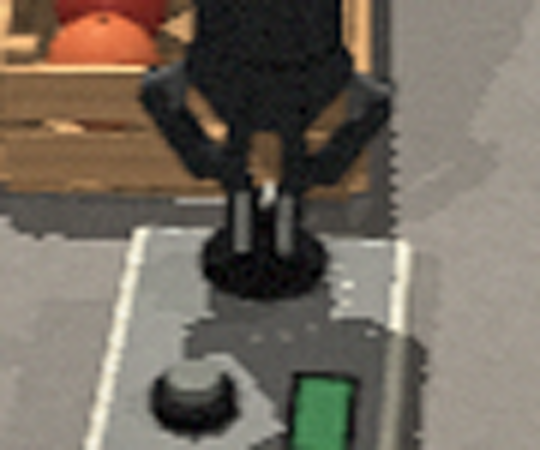

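Gripped at 13.5 mm with the fingers on either side of the bar, about 7 mm above the flange. Now I press down and read the force. The first 1 mm is safe because freeing takes at least 1 mm.

Request:
drive_tool --moves '[0,0,-0.0005,0,0,0,0.008,0,0,-0.001,0,0,0,0.008,0,0,-0.001,0,0,0,0.008,0,0,-0.001,0,0,0,0.008]' --squeeze 40

```text
t: 4.05
eef_pos: [0.5502, 0.1583, 0.0826]
tool_rot: [-3.125, 0.317, -0.0]
wrist_force: [-2.0, 0.2, 4.2]
grip_width: 0.0134
```

Request:
drive_tool --moves '[0,0,-0.0005,0,0,0,0.008,0,0,-0.0005,0,0,0,0.008,0,0,-0.0005,0,0,0,0.008]'

```text
t: 4.35
eef_pos: [0.5502, 0.1583, 0.082]
tool_rot: [-3.125, 0.317, -0.0]
wrist_force: [-1.4, 0.5, 5.1]
grip_width: 0.0132
```

Request:
drive_tool --moves '[0,0,-0.0004,0,0,0,0.008,0,0,-0.0004,0,0,0,0.008,0,0,-0.0004,0,0,0,0.008]'

```text
t: 4.65
eef_pos: [0.5502, 0.1583, 0.0816]
tool_rot: [-3.125, 0.317, -0.0]
wrist_force: [-1.3, 1.2, 5.6]
grip_width: 0.0132
```

Request:
drive_tool --moves '[0,0,-0.0004,0,0,0,0.008,0,0,-0.0004,0,0,0,0.008,0,0,-0.0004,0,0,0,0.008]'

```text
t: 4.95
eef_pos: [0.5502, 0.1583, 0.0813]
tool_rot: [-3.125, 0.317, -0.0]
wrist_force: [-1.6, 0.7, 5.2]
grip_width: 0.0131
```

Request:
drive_tool --moves '[0,0,-0.0004,0,0,0,0.008,0,0,-0.0004,0,0,0,0.008,0,0,-0.0004,0,0,0,0.008]'

```text
t: 5.25
eef_pos: [0.5502, 0.1583, 0.0808]
tool_rot: [-3.125, 0.317, -0.0]
wrist_force: [-1.5, -0.1, 5.6]
grip_width: 0.0131
```

Request:
drive_tool --moves '[0,0,-0.0004,0,0,0,0.008,0,0,-0.0004,0,0,0,0.008,0,0,-0.0004,0,0,0,0.008]'

```text
t: 5.55
eef_pos: [0.5502, 0.1583, 0.0805]
tool_rot: [-3.125, 0.317, -0.0]
wrist_force: [-2.0, 1.0, 6.2]
grip_width: 0.0129
```

Request:
drive_tool --moves '[0,0,-0.0004,0,0,0,0.008,0,0,-0.0004,0,0,0,0.008,0,0,-0.0004,0,0,0,0.008]'

```text
t: 5.85
eef_pos: [0.5502, 0.1583, 0.08]
tool_rot: [-3.125, 0.317, -0.0]
wrist_force: [-1.7, 0.4, 6.4]
grip_width: 0.013
```

Request:
drive_tool --moves '[0,0,-0.0004,0,0,0,0.008,0,0,-0.0004,0,0,0,0.008,0,0,-0.0004,0,0,0,0.008]'

```text
t: 6.15
eef_pos: [0.5502, 0.1583, 0.0797]
tool_rot: [-3.125, 0.317, -0.0]
wrist_force: [-2.1, 0.5, 5.9]
grip_width: 0.013
```

Request:
drive_tool --moves '[0,0,-0.0004,0,0,0,0.008,0,0,-0.0004,0,0,0,0.008,0,0,-0.0004,0,0,0,0.008]'

```text
t: 6.45
eef_pos: [0.5502, 0.1583, 0.0794]
tool_rot: [-3.125, 0.317, -0.0]
wrist_force: [-1.6, 0.9, 6.5]
grip_width: 0.0131
```

Request:
drive_tool --moves '[0,0,-0.0004,0,0,0,0.008,0,0,-0.0004,0,0,0,0.008,0,0,-0.0004,0,0,0,0.008]'

```text
t: 6.75
eef_pos: [0.5502, 0.1583, 0.0792]
tool_rot: [-3.125, 0.317, -0.0]
wrist_force: [-2.0, 0.4, 9.1]
grip_width: 0.0128
```

The force jumped to 9.1 N and the advance fell short (0.2 mm against 0.4 mm commanded). That is the buffer just being touched, so I back off 0.4 mm into the free band.

Request:
drive_tool --moves '[0,0,0.0004,0,0,0,0.008,0,0,0.0004,0,0,0,0.008,0,0,0.0004,0,0,0,0.008]'

```text
t: 7.05
eef_pos: [0.5502, 0.1583, 0.0793]
tool_rot: [-3.125, 0.317, -0.0]
wrist_force: [-1.4, 0.5, 6.9]
grip_width: 0.0131
```

```bash
python3 st.py
```

```text
t 7.05
eef_pos [0.5502 0.1583 0.0793]
tool_rot [-3.1254e+00  3.1680e-01 -3.0000e-04]
wrist_force [-1.3885  0.5279  6.9224]
ft_torque [0.0509 0.3672 0.0109]
grip_width 0.0131
yaw x -11.58 j6 0.36131363745539175
```

Request:
drive_tool --moves '[0,0,0,0,0,-0.07,0.008,0,0,0,0,0,-0.14,0.008,0,0,0,0,0,-0.21,0.008,0,0,0,0,0,-0.28,0.008,0,0,0,0,0,-0.349,0.008,0,0,0,0,0,-0.349,0.008,0,0,0,0,0,-0.349,0.008]'

```text
t: 7.75
eef_pos: [0.5499, 0.1584, 0.0792]
tool_rot: [-3.023, 0.855, 0.001]
wrist_force: [-2.3, 0.7, 6.5]
grip_width: 0.0131
```

```bash
python3 st.py
```

```text
t 7.75
eef_pos [0.5499 0.1584 0.0792]
tool_rot [-3.0228e+00  8.5490e-01  7.0000e-04]
wrist_force [-2.3166  0.6654  6.4609]
ft_torque [ 0.0823  0.4622 -0.0183]
grip_width 0.0131
yaw x -31.58 j6 0.7104096447881597
```

The dial turned freely: torque is about 0 on click 1 and the force is unchanged. I continue with the other 80°.

Request:
drive_tool --moves '[0,0,0,0,0,-0.1,0.008,0,0,0,0,0,-0.2,0.008,0,0,0,0,0,-0.3,0.008,0,0,0,0,0,-0.4,0.008,0,0,0,0,0,-0.5,0.008,0,0,0,0,0,-0.6,0.008,0,0,0,0,0,-0.698,0.008,0,0,0,0,0,-0.698,0.008]'

```text
t: 8.55
eef_pos: [0.5495, 0.1589, 0.0792]
tool_rot: [-2.545, 1.841, 0.002]
wrist_force: [-3.5, 2.6, 7.3]
grip_width: 0.0131
```

```bash
python3 st.py
```

```text
t 8.55
eef_pos [0.5495 0.1589 0.0792]
tool_rot [-2.5455e+00  1.8407e+00  2.4000e-03]
wrist_force [-3.5346  2.5764  7.279 ]
ft_torque [ 0.5186  0.6527 -0.077 ]
grip_width 0.0131
yaw x -71.74 j6 1.4110199775882208
```

Request:
drive_tool --moves '[0,0,0,0,0,-0.1,0.008,0,0,0,0,0,-0.2,0.008,0,0,0,0,0,-0.3,0.008,0,0,0,0,0,-0.4,0.008,0,0,0,0,0,-0.5,0.008,0,0,0,0,0,-0.6,0.008,0,0,0,0,0,-0.698,0.008,0,0,0,0,0,-0.698,0.008]'

```text
t: 9.35
eef_pos: [0.5495, 0.1595, 0.0792]
tool_rot: [-1.762, 2.6, 0.003]
wrist_force: [-3.5, 4.9, 7.2]
grip_width: 0.0129
```

```bash
python3 st.py; python3 - <<'E'
from h import *
o=[]
for n,(y,x) in(("top",(160,205)),("side",(150,240))):
    f=grab(n)
    o.append(cv2.resize(f["pixels"][y:y+80,x:x+75],None,fx=5,fy=5,interpolation=cv2.INTER_CUBIC))
cv2.imwrite("pics/a3.png",np.hstack(o)[:,:,::-1])
E
```

```text
t 9.35
eef_pos [0.5495 0.1595 0.0792]
tool_rot [-1.7621  2.6003  0.0035]
wrist_force [-3.5089  4.9432  7.1559]
ft_torque [ 0.9696  0.6779 -0.1008]
grip_width 0.0129
yaw x -111.75 j6 2.109075745925221
```

View pics/a3.png

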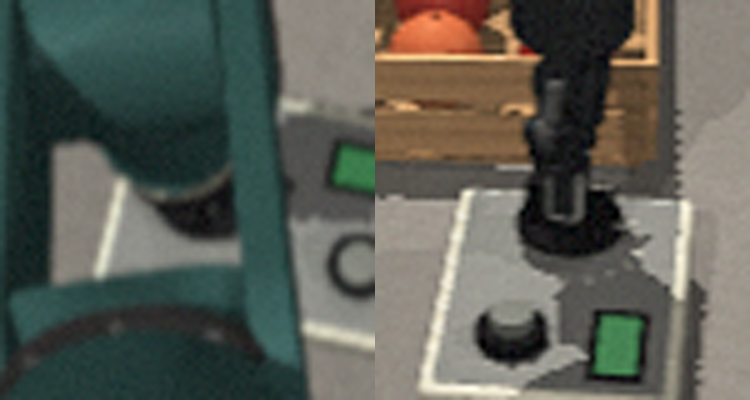

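The side crop shows the gripper turned about 100° on the dial, now seen edge-on at about (565,190), with the pointer hidden behind a finger. The yaw change of −100.2° matches five clicks. I open the fingers in place so the dial springs up, then retreat.

Request:
drive_tool --moves '[0,0,0,0,0,0,0.02,0,0,0,0,0,0,0.03,0,0,0,0,0,0,0.04,0,0,0,0,0,0,0.04,0,0,0.01,0,0,0,0.04,0,0,0.03,0,0,0,0.04,0,0,0.06,0,0,0,0.04,0,0,0.09,0,0,0,0.04]'

```text
t: 10.25
eef_pos: [0.5498, 0.1581, 0.1703]
tool_rot: [1.766, -2.597, -0.0]
wrist_force: [0.7, -0.8, 0.3]
grip_width: 0.0401
```

Request:
drive_tool --moves '[-0.02,-0.04,0.02,0,0,0.1,0.02,-0.04,-0.08,0.03,0,0,0.2,0,-0.06,-0.12,0.03,0,0,0.3,0,-0.08,-0.16,0.03,0,0,0.4,0,-0.08,-0.2,0.03,0,0,0.5,0,-0.08,-0.24,0.03,0,0,0.6,0,-0.08,-0.28,0.03,0,0,0.7,0,-0.08,-0.28,0.03,0,0,0.7,0]'

```text
t: 11.05
eef_pos: [0.471, -0.1265, 0.2001]
tool_rot: [2.548, -1.836, 0.006]
wrist_force: [0.2, -0.1, 0.2]
grip_width: 0.0001
```

```bash
python3 st.py; python3 - <<'E'
from h import *
import pickle
o=[]
for n,(y,x) in(("top",(165,215)),("side",(170,238))):
    f=grab(n); pickle.dump(f,open(n+"2.pkl","wb"))
    o.append(cv2.resize(f["pixels"][y:y+76,x:x+(85 if n=="top" else 65)],None,fx=5,fy=5,interpolation=cv2.INTER_CUBIC))
cv2.imwrite("pics/a4.png",np.hstack(o)[:,:,::-1])
E
```

```text
t 11.05
eef_pos [ 0.471  -0.1265  0.2001]
tool_rot [ 2.5485 -1.8355  0.0057]
wrist_force [ 0.2102 -0.0611  0.2346]
ft_torque [ 0.0048 -0.001   0.0085]
grip_width 0.0001
yaw x -71.53 j6 0.8463348690767146
```

View pics/a4.png

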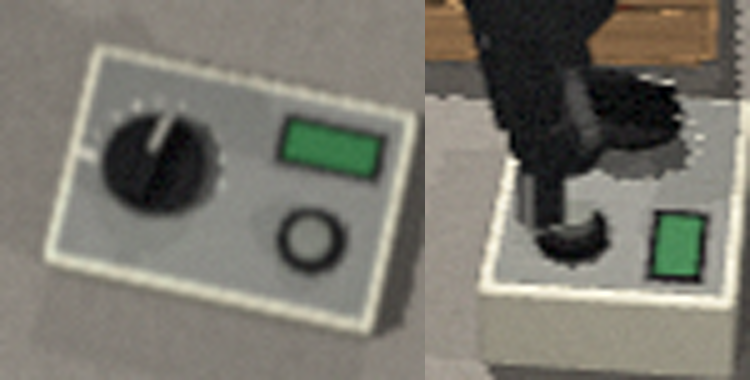

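The top crop shows the pointer line from (152,148) to (168,112), up and slightly right, with the key at (311,240). I'll measure the angle and the key position.

```bash
python3 - <<'E'
from h import *
import pickle
t=pickle.load(open("top2.pkl","rb")); p=t["pixels"]
C=lambda x,y:((x+.5)/5-.5+215,(y+.5)/5-.5+165)
for z in(.1,):
    a=onz(t,*C(152,148),z); b=onz(t,*C(168,112),z)
    d=(b-a)[:2]; print(a.round(4),b.round(4),"line heading",np.degrees(np.arctan2(d[1],d[0])).round(1),"tip about axis",np.degrees(np.arctan2(b[1]-.158,b[0]-.5493)).round(1),"want",78.5-100, "r",np.hypot(b[1]-.158,b[0]-.5493))
m=((p.min(2)>125)).astype(np.uint8); sub=m[184:200,238:256]
ys,xs=np.nonzero(sub); xs+=238; ys+=184
P=np.array([onz(t,x,y,.1)[:2] for x,y in zip(xs,ys)]); r=P-[.5493,.158]; k=np.hypot(*r.T)<.031
print(k.sum(),r[k].mean(0).round(4),"heading",np.degrees(np.arctan2(*r[k].mean(0)[::-1])))
# key top disc (z~.065): black collar centroid
for z in(.058,.066): print("key",onz(t,*C(311,240),z).round(4))
for z in (.052,):
    print(onz(t,*C(90,155),z)[:2]-[.5493,.158])
E
```

```text
[0.554  0.1577 0.1   ] [0.5772 0.1483 0.1   ] line heading -22.1 tip about axis -19.2 want -21.5 r 0.029510939891228598
2 [ 0.015  -0.0047] heading -17.465432687093372
key [0.5029 0.0573 0.058 ]
key [0.5018 0.0573 0.066 ]
[0.00832185 0.04460207]
```

The line heading is −22° against the −21.5° wanted, so the dial is on click 5. Now for the store key.

Request:
drive_tool --moves '[0.008,0.045,0,0,0,0,0,0.016,0.09,0,0,0,0,0,0.024,0.135,-0.02,0,0,0,0,0.03,0.175,-0.05,0,0,0,0,0.032,0.184,-0.08,0,0,0,0,0.032,0.184,-0.11,0,0,0,0,0.032,0.184,-0.115,0,0,0,0,0.032,0.184,-0.115,0,0,0,0]'

```text
t: 11.95
eef_pos: [0.5009, 0.0631, 0.0836]
tool_rot: [2.55, -1.833, -0.004]
wrist_force: [0.2, -0.1, 1.2]
grip_width: -0.0001
```

```bash
python3 st.py; python3 - <<'E'
from h import *
y,x=165,238
f=grab("side")
cv2.imwrite("pics/a5.png",cv2.resize(f["pixels"][y:y+70,x:x+75],None,fx=7,fy=7,interpolation=cv2.INTER_CUBIC)[:,:,::-1])
E
```

```text
t 11.95
eef_pos [0.5009 0.0631 0.0836]
tool_rot [ 2.5501 -1.8326 -0.0036]
wrist_force [ 0.2422 -0.1045  1.2297]
ft_torque [-0.0617 -0.0573 -0.0335]
grip_width -0.0001
yaw x -71.4 j6 1.2343180971859324
```

View pics/a5.png

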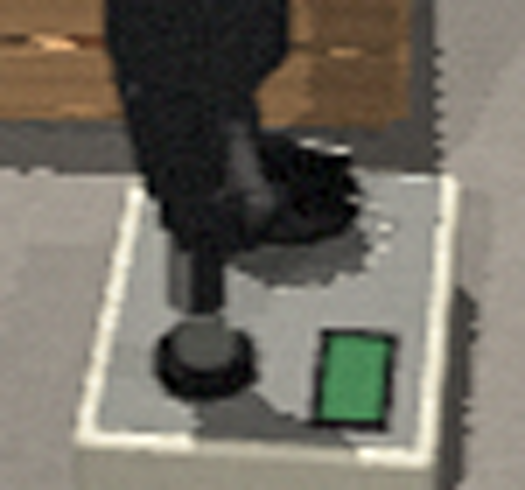

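The fingertip ends at (200,310) just above the grey key top at (205,340), about 4 mm too far in +y. I correct that and descend to feel for contact.

Request:
drive_tool --moves '[0.001,-0.004,0,0,0,0,0,0.001,-0.004,-0.004,0,0,0,0,0.001,-0.004,-0.008,0,0,0,0,0.001,-0.004,-0.011,0,0,0,0,0.001,-0.004,-0.011,0,0,0,0]'

```text
t: 12.5
eef_pos: [0.5039, 0.0578, 0.0731]
tool_rot: [-2.55, 1.834, -0.002]
wrist_force: [1.1, -1.0, 3.2]
grip_width: 0.0
```

Request:
drive_tool --moves '[0,0,-0.001,0,0,0,0,0,0,-0.002,0,0,0,0,0,0,-0.002,0,0,0,0]'

```text
t: 12.8
eef_pos: [0.5038, 0.0579, 0.0712]
tool_rot: [-2.55, 1.834, -0.002]
wrist_force: [1.8, -2.6, 4.4]
grip_width: -0.0002
```

Request:
drive_tool --moves '[0,0,-0.001,0,0,0,0,0,0,-0.002,0,0,0,0,0,0,-0.002,0,0,0,0]'

```text
t: 13.1
eef_pos: [0.5038, 0.058, 0.0704]
tool_rot: [-2.55, 1.834, -0.002]
wrist_force: [-1.2, -2.8, 19.7]
grip_width: 0.0001
```

Force rose to 19.7 N, so something has bottomed. I'll check whether that is the key or the collar.

```bash
python3 - <<'E'
from h import *
o=[]
for n,(y,x) in(("top",(195,255)),("side",(190,245))):
    f=grab(n)
    o.append(cv2.resize(f["pixels"][y:y+50,x:x+45],None,fx=8,fy=8,interpolation=cv2.INTER_CUBIC))
cv2.imwrite("pics/a6.png",np.hstack(o)[:,:,::-1])
s=sensors.get_state(); print(s["wrist_force"],s["ft_torque"],s["eef_pos"])
E
```

```text
[-1.42433295 -4.14300922 19.30452794] [-0.56432073  0.34168128 -0.05497763] [0.50384444 0.05798767 0.07044252]
```

View pics/a6.png

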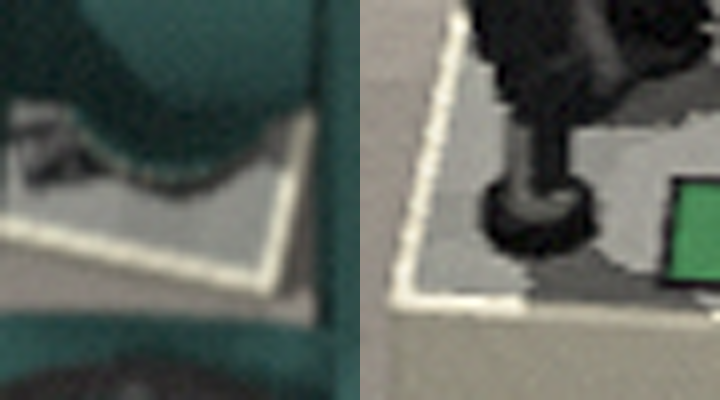

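The side crop shows the fingers standing on the key, which has sunk into its collar, with a crescent of key top visible at (545,205). I'll raise slowly and read the force to confirm the full 6 mm of travel.

Request:
drive_tool --moves '[0,0,0.002,0,0,0,0,0,0,0.004,0,0,0,0,0,0,0.004,0,0,0,0]'

```text
t: 13.5
eef_pos: [0.5035, 0.0583, 0.0732]
tool_rot: [-2.55, 1.834, -0.001]
wrist_force: [2.2, -0.3, 3.8]
grip_width: -0.0001
```

Request:
drive_tool --moves '[0,0,0.001,0,0,0,0,0,0,0.001,0,0,0,0,0,0,0.001,0,0,0,0]'

```text
t: 13.8
eef_pos: [0.5032, 0.0584, 0.0739]
tool_rot: [-2.55, 1.834, 0.0]
wrist_force: [1.4, -0.5, 2.4]
grip_width: -0.0
```

Request:
drive_tool --moves '[0,0,0.001,0,0,0,0,0,0,0.001,0,0,0,0,0,0,0.001,0,0,0,0]'

```text
t: 14.1
eef_pos: [0.5029, 0.0584, 0.0748]
tool_rot: [-2.55, 1.834, 0.001]
wrist_force: [1.8, 1.5, 2.2]
grip_width: -0.0002
```

Request:
drive_tool --moves '[0,0,0.001,0,0,0,0,0,0,0.001,0,0,0,0,0,0,0.001,0,0,0,0]'

```text
t: 14.4
eef_pos: [0.5027, 0.0583, 0.0758]
tool_rot: [2.55, -1.834, -0.001]
wrist_force: [1.7, 0.6, 1.9]
grip_width: 0.0
```

Request:
drive_tool --moves '[0,0,0.001,0,0,0,0,0,0,0.001,0,0,0,0,0,0,0.001,0,0,0,0]'

```text
t: 14.7
eef_pos: [0.5023, 0.0581, 0.0767]
tool_rot: [2.55, -1.834, -0.002]
wrist_force: [0.2, 0.7, 1.4]
grip_width: -0.0
```

The spring force fell smoothly from about 5 N to about 1.4 N between z = 0.0704 and 0.0767, so the key made its full 6 mm of travel. Retreat and take a final look.

Request:
drive_tool --moves '[0,0,0.02,0,0,0,0,0,0,0.05,0,0,0,0,0,0,0.09,0,0,0,0,0,-0.045,0.11,0,0,0,0,-0.01,-0.09,0.12,0,0,0,0,-0.02,-0.135,0.12,0,0,0,0,-0.03,-0.18,0.12,0,0,0,0,-0.03,-0.22,0.12,0,0,0,0]'

```text
t: 15.5
eef_pos: [0.471, -0.1633, 0.1968]
tool_rot: [2.55, -1.835, -0.003]
wrist_force: [1.9, 0.4, 0.4]
grip_width: -0.0001
```

Request:
drive_tool --moves '[0,-0.045,0,0,0,0,0,0,-0.09,0,0,0,0,0,0,-0.13,0,0,0,0,0,0,-0.13,0,0,0,0,0]'

```text
t: 15.9
eef_pos: [0.4732, -0.297, 0.1969]
tool_rot: [2.545, -1.838, 0.003]
wrist_force: [-0.8, 1.3, -0.2]
grip_width: 0.0002
```

```bash
python3 - <<'E'
from h import *
import pickle
o=[]
for n,(y,x) in(("top",(165,215)),("side",(170,238))):
    f=grab(n); pickle.dump(f,open(n+"3.pkl","wb"))
    o.append(cv2.resize(f["pixels"][y:y+76,x:x+(85 if n=="top" else 65)],None,fx=5,fy=5,interpolation=cv2.INTER_CUBIC))
cv2.imwrite("pics/a7.png",np.hstack(o)[:,:,::-1])
a=pickle.load(open("top0.pkl","rb"))["pixels"].astype(int);b=pickle.load(open("top3.pkl","rb"))["pixels"].astype(int)
for n,(r0,r1,c0,c1) in dict(crate=(155,240,90,205),crate2=(70,172,25,122),dish=(150,195,380,425),jar=(228,260,380,418),crate3=(105,190,455,560)).items():
    print(n,np.abs(a-b)[r0:r1,c0:c1].mean().round(2))
E
python3 st.py
```

```text
crate 9.36
crate2 5.74
dish 8.41
jar 84.21
crate3 7.45
t 16.0
eef_pos [ 0.4724 -0.2921  0.1964]
tool_rot [-2.5482  1.8367  0.0028]
wrist_force [-0.8553  0.6502 -0.148 ]
ft_torque [0.0541 0.0066 0.0212]
grip_width -0.0002
yaw x -71.57 j6 0.5705010453213527
```

View pics/a7.png

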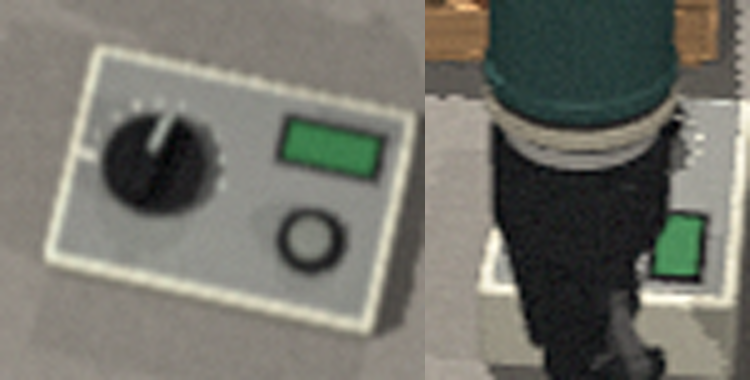

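The top crop still shows the pointer on the fifth dot, from (152,148) to (170,112), and the key out. The jar difference must be the arm now hanging above it. Last, I check the dial's height against the start image, then move clear so the jar is visible and hand in.

Request:
drive_tool --moves '[0,0.045,0.03,0,0,0,0,0,0.09,0.06,0,0,0,0,0,0.13,0.08,0,0,0,0,0,0.14,0.08,0,0,0,0,0,0.14,0.08,0,0,0,0]'

```text
t: 16.5
eef_pos: [0.4725, -0.1489, 0.2774]
tool_rot: [-2.554, 1.829, -0.0]
wrist_force: [0.4, -0.7, -0.7]
grip_width: -0.0003
```

```bash
python3 - <<'E'
from h import *
import pickle
g=lambda p:p["pixels"][185:206,282:288].astype(int).mean(2).mean(1).round().astype(int)
s0=pickle.load(open("side0.pkl","rb")); s2=pickle.load(open("side2.pkl","rb"))
print(g(s0));print(g(s2))
t=grab("top"); a=pickle.load(open("top0.pkl","rb"))["pixels"]; s=grab("side")
for n,(r0,r1,c0,c1) in dict(crate=(155,240,90,205),dish=(150,195,380,425),jar=(228,262,380,420)).items():
    print(n,cv2.phaseCorrelate(*[cv2.cvtColor(q[r0:r1,c0:c1],cv2.COLOR_RGB2GRAY).astype(np.float64) for q in(a,t["pixels"])]))
r=(slice(285,350),slice(225,265))
print("jar side",cv2.phaseCorrelate(*[cv2.cvtColor(q["pixels"][r],cv2.COLOR_RGB2GRAY).astype(np.float64) for q in(s0,s)]))
cv2.imwrite("pics/a8.png",s["pixels"][:,:,::-1])
E
```

```text
[ 70  71  54  39  32  27  29  28  26  28  31  27  28  28  52  77  80  80
  80  99 115]
[104 120  16  15  13  14  18  15  22  12  16  27  26  27  56  76  74  76
  80  98 123]
crate ((0.04792593566850201, -0.04328335934425098), 0.9395845534654169)
dish ((-0.39162137999703717, -0.13270770771009666), 0.23894642825897963)
jar ((-1.692222472742067, 8.089939633433156), -0.05446796102244497)
jar side ((-0.07670157534190025, 0.0687437112927114), 0.4675293912846297)
```

View pics/a8.png

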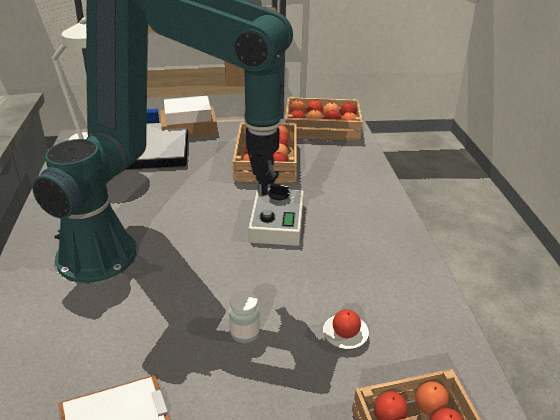

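The flange's lower edge is on the same rows as at the start, so the dial is fully up. The jar at (245,317) and dish at (346,330) stand where they were, and nothing is touched. I'm handing in.

```bash
python3 -c "
from cell import job; print(job.close_job())"
```

```text
the job is handed in; nothing more can be done
None
```

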